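Turn the end plate over onto the drilling board

TASK

Without grasping or picking it up, gently push the flat aluminium plate with your fingertips up against the front edge of the plywood drilling board until it tips up on that edge and flips over onto the board, so that its countersunk face is up. Then slide it on along the board until it lies flush against the steel fence. Leave everything else on the bench where it is.

Things in the scene. Friction and masses are not known exactly. Their poses are not given: they have to be found in the camera images.
- plate: Loose flat aluminium plate, 70 (its x) x 100 (y) x 12 mm (z), 0.18 to 0.29 kg. Origin: centre of the face underneath at the start; z points to the other face: up at the start, down once flipped. Face up at first: small 6 mm holes; other face: 15 mm countersinks. Starts flat on the bench, x axis towards the board within 13 degrees, leading edge 40 to 65 mm short of the board's front edge.
- plate_lead (a point): Middle of the plate's leading 100 mm edge face (plate x = +35 mm, half way up the 12 mm thickness). It meets the board's edge, and stays low while the plate flips.
- plate_tail (a point): Middle of the trailing 100 mm edge face (plate x = -35 mm, half way up), the edge that is pushed and swings up and over. Plain metal: a fingertip pressing it towards the board with about 8 N holds it by friction; moved on in an arc of 70 mm radius about the board's upper front corner, keeping that push along the plate, it swings the plate up until past upright it falls over by itself.
- board: Plywood board fixed to the bench, 170 (its x) x 320 (y) x 4 mm. Origin on the bench under the middle of its front edge; x points from that edge to the fence (roughly to the robot's left), z up. Fence: steel bar along the whole board, inner face at board x = 130 mm, top 20 mm above the bench. Two small parts stand near the board's ends, |y| above 115 mm.
- roller: Bystander: steel roller, 22 mm diameter, 30 mm high, standing on the board near its end at board y about -135 mm.
- bush: Bystander: brass flanged bush, 28 mm diameter, 26 mm high, standing on the board near its end at board y about +135 mm.
- spray: Bystander: spray can, 54 mm diameter, 170 mm high, standing on the bench.
- tape_measure: Bystander: tape measure, 62 x 30 x 60 mm, on the bench.
- wrench: Bystander: wrench lying on the bench.
- screwdriver: Bystander: screwdriver lying on the bench.
- jar: Bystander: glass jar, 64 mm diameter, 75 mm high.
- tape_roll: Bystander: roll of tape, 100 mm outer diameter, 24 mm high, lying flat.

How it is judged:
By the outcome, as a careful person would: the job done as asked, in the order asked, and still so for the second after the job is handed in, with the robot touching nothing.
It also fails if it takes over 54 s, if anything falls off the work surface, if the arm or the gripper's body presses on something with over 40 N, if the wrist force passes 120 N, or if a joint passes its speed limit or range.

ROBOT

A 7-joint arm with a two-finger parallel gripper is mounted at the origin on the work surface. World frame = base frame: x ahead of the robot, y to its left, z up, the work surface at z = 0. Lengths are in m, angles in rad, forces in N, time in s.
With the tool pointing down it reaches from about 0.425 to 0.875 m from the base axis. Payload 4.7 kg.
Tool frame: the origin (TCP) lies midway between the tips of the shut fingers; the grasp point (between the pads) lies 19 mm behind it; z points along the fingers, y is the line along which they close (so a half turn about z gives the same grasp; the last joint's range is limited). The gripper opens to 85 mm and grips with 20 to 120 N. Pads are 22 mm wide; open, the fingers measure 114 mm over their backs; the gripper's body (76 mm by 85 mm) begins 54 mm behind the grasp point. The pads swing forward as they close: fully open they stand 13 mm farther back than shut.
Start: joints at [1.308, 0.321, -0.07, 1.45, 0.023, 1.371, -0.057], TCP at [0.178, -0.625, 0.231] pointing down, gripper open.
Joint ranges: [-2.86, 2.86], [-0.3, 2.09], [-1.38, 1.24], [0.06, 2.45], [-1.56, 4.7], [0.09, 2.05], [-2.69, 2.69]. Speed limits (rad/s): [2.57, 2.57, 3.14, 3.14, 3.14, 3.14, 3.14].

INTERFACE

Orientations are given as a rotation vector (axis times angle).
In Python, from rig import manip gives the robot as it stands.
- The arm moves only by the tool move_arm, never from a script. Its argument "rows" is a list of rows, each a list of 5 numbers: the shift along the tool's x, y, z in mm, then the turn about the tool's z in degrees, then the opening in per cent of the stroke, from 0 (shut) to 100 (fully open). A call has 1 to 12 rows; each row shifts and turns the commanded pose from where the row before left it, along the tool's axes as they then stand; what a row does not reach is not made up. A row lasts 1/10 s, in which the tool goes at most 50 mm and 8.59 degrees, less where a joint would pass 70% of its speed; a pose out of reach is approached as far as the arm can. A call with a gripper value outside its range is refused whole. The fingers move at their own pace and stop on an object; "force" is the grip in N (left out, the last holds). Time passes only in rows, so rows that do not move let the fingers close. It gives the time, the measured TCP pose, the force, the opening and the grip force at its end, in the units of the state.
- manip.observe(): the state, without advancing time (a new reading comes with each control period).
- manip.capture(name): name is "scene" or "top" or "wrist"; returns (picture, depth): 420x560x3 uint8, red, green, blue; 420x560 float32, m along the optical axis (not along the pixel's ray), 0 where there is no reading.
- manip.camera_params(name): a dict with "intrinsics" (3x3 intrinsics, pixels), "R" (3x3) and "t" (3): a world point X has camera coordinates R X + t. Camera axes: x right, y down, z forward; pixel columns grow to the right and rows downward; lengths in m; the calibration is good to about 2 mm. A picture is of the moment at which its call begins: read the wrist's pose just before it. camera_params takes no time and is no camera call; for the wrist camera it gives the pose at the moment of the call.
- manip.finish_job(): hands the job in; it is judged then, once.
The state is a dict: "time": time; "qpos": joint angles; "qd": joint speeds; "tau": joint torques, N m; "tcp_pos": TCP position; "eef_rot": TCP orientation; "force": force on the tool from outside, world axes, zero at the start; "ft_torque": the same for the moment, N m; "grip_width": finger opening in m; "finger_force": force on a finger pad.
Only numpy, scipy, OpenCV 4.12 (cv2) and the standard library are available. Lean on these libraries where they do the work, as an engineer would, in place of code of your own. Each camera call takes 0.05 s, during which the arm holds its last target. There are 200 camera calls.

## Working session

There is one attempt and no reset: what is moved stays moved. The work goes in short steps, Python scripts to look and compute and a tool call to move; the robot and the scene stay as the last step left them, time stands still between calls to the robot, and variables do not carry over. Pictures are saved under pics/ and viewed, at most 10 in all, crops included, and the job is handed in when it is done.

Besides the shell and the picture viewer there is one more tool, called after "Emit:" by a JSON object that holds its "name" and its "arguments". move_arm: Moves the arm, as the interface text tells. Its arguments: {"type":"object","properties":{"rows":{"type":"array"},"force":{"type":"number"}},"required":["rows"]}

```bash
mkdir -p pics; cat > h.py <<'E'
import numpy as np, cv2
from rig import manip
def cap(n):
    P=manip.camera_params(n); im,d=manip.capture(n); return im,d,P
def ray(P,u,v,z):
    K,R,t=map(np.array,(P["intrinsics"],P["R"],P["t"]))
    c=-R.T@t; r=R.T@np.linalg.inv(K)@np.array([u,v,1.])
    return c+r*(z-c[2])/r[2]
def proj(P,X):
    K,R,t=map(np.array,(P["intrinsics"],P["R"],P["t"])); p=K@(R@np.array(X)+t); return p[:2]/p[2]
def pts(P,d):
    K,R,t=map(np.array,(P["intrinsics"],P["R"],P["t"]))
    v,u=np.mgrid[:d.shape[0],:d.shape[1]]
    c=np.stack([(u-K[0,2])/K[0,0]*d,(v-K[1,2])/K[1,1]*d,d],-1)
    return (c-t)@R
E
python3 - <<'E'
from h import *
s=manip.observe();print(s["tcp_pos"],s["eef_rot"],s["time"],s["force"],s["grip_width"])
for n in("top","scene"):
    im,d,P=cap(n); cv2.imwrite(f"pics/{n}0.png",im[:,:,::-1]); np.savez(f"{n}0.npz",im=im,d=d,**P)
    print(n,-P["R"].T@P["t"],P["R"][2],P["intrinsics"][0])
E
```

```text
[ 0.17744443 -0.62477782  0.23023293] [-3.10972895e+00 -4.33174271e-01  5.44968585e-04] 0.0 [ 0.01558127 -0.39773564 -0.19500923] 0.08522979025067547
top [ 0.45759229 -0.02452663  1.10162251] [ 0.1020556  -0.01195441 -0.99470686] [390.64645551   0.         285.23533381]
scene [0.93614429 0.62539834 0.66375482] [-0.39045349 -0.68426131 -0.61589978] [397.81478437   0.         275.17221504]
```

View pics/top0.png

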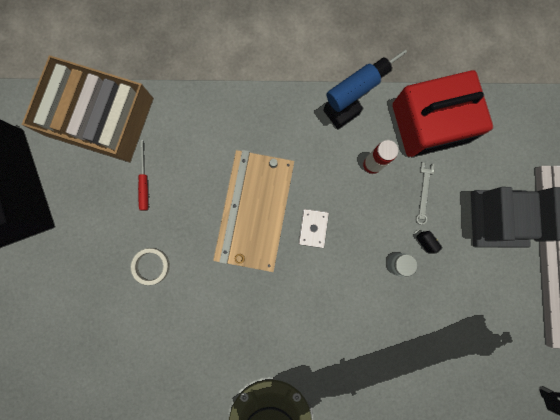

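View pics/scene0.png

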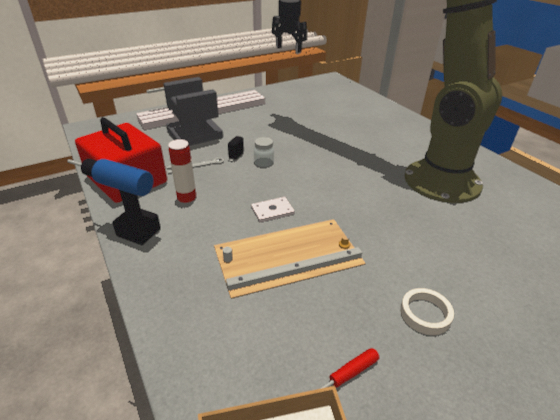

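The top view shows the board with its fence on the left, its front edge running from about (294,160) to (273,271), and the plate at (314,228). The scene view agrees, with the plate at (272,209). Next I'll measure both.

```bash
cat > m.py <<'E'
from h import *
def boardfit(im,P,c=(225,215,300,255)):
    hsv=cv2.cvtColor(im,cv2.COLOR_RGB2HSV)
    wood=((hsv[...,0]>8)&(hsv[...,0]<28)&(hsv[...,1]>80)&(hsv[...,2]>110)).astype(np.uint8)
    wood[:, :200]=0; wood[:,330:]=0; wood[:140]=0; wood[290:]=0
    wood=cv2.morphologyEx(wood,cv2.MORPH_CLOSE,np.ones((9,9)))
    cs=max(cv2.findContours(wood,0,1)[0],key=cv2.contourArea)[:,0]
    W=np.array([ray(P,u,v,.004)[:2] for u,v in cs])
    return W
def rect(W):
    r=cv2.minAreaRect((W*1000).astype(np.float32)); return np.round(cv2.boxPoints(r)),np.round(r[1],1),np.round(r[0],1)
def plate(im,P,z,roi):
    m=np.zeros(im.shape[:2],np.uint8); hsv=cv2.cvtColor(im,cv2.COLOR_RGB2HSV)
    a,b,c,d=roi; m[b:d,a:c]=((hsv[...,1]<45)&(hsv[...,2]>165))[b:d,a:c]
    m=cv2.morphologyEx(m,cv2.MORPH_CLOSE,np.ones((5,5)))
    cs=max(cv2.findContours(m,0,1)[0],key=cv2.contourArea)[:,0]
    return np.array([ray(P,u,v,z)[:2] for u,v in cs])
E
python3 - <<'E'
from m import *
for n,roi in(("top",(297,200,335,255)),("scene",(245,190,300,225))):
    D=np.load(n+"0.npz"); im=D["im"];P={k:D[k] for k in("intrinsics","R","t")}
    if n=="top": print("board",*rect(boardfit(im,P)))
    print(n,"plate",*rect(plate(im,P,.012,roi)))
D=np.load("scene0.npz"); P={k:D[k] for k in("intrinsics","R","t")}
im=D["im"];hsv=cv2.cvtColor(im,cv2.COLOR_RGB2HSV)
w=((hsv[...,0]>8)&(hsv[...,0]<28)&(hsv[...,1]>80)&(hsv[...,2]>90)).astype(np.uint8); w[:215]=0;w[295:]=0;w[:,:205]=0;w[:,370:]=0
w=cv2.morphologyEx(w,cv2.MORPH_CLOSE,np.ones((15,15)))
cs=max(cv2.findContours(w,0,1)[0],key=cv2.contourArea)[:,0]
print("sceneboard",*rect(np.array([ray(P,u,v,.004)[:2] for u,v in cs])))
E
```

```text
board [[399.  -4.]
 [713. -61.]
 [744. 105.]
 [429. 163.]] [169.5 319.4] [571.3  50.7]
top plate [[ 466. -144.]
 [ 564. -158.]
 [ 574.  -90.]
 [ 476.  -76.]] [69.  99.1] [ 520.1 -117.1]
scene plate [[ 465. -149.]
 [ 567. -163.]
 [ 577.  -89.]
 [ 475.  -75.]] [ 74.6 102.8] [ 520.9 -119. ]
sceneboard [[399.  -6.]
 [715. -64.]
 [746. 106.]
 [430. 164.]] [172.7 321.6] [572.3  50. ]
```

The measured sizes match: board 170x320 and plate 69x99. The front-edge centre is at about (556.5, -33.5) mm, with board x at 79.5°, and the plate is about 2° off with its lead at board x≈-54, y≈+20. I'll turn the tool so that tool x lies along board x, then move in behind the plate.

Emit:
{"name": "move_arm", "arguments": {"rows": [[0,0,0,-7.95,50],[0,0,0,-7.95,50],[0,0,0,-7.95,50],[0,0,0,-7.95,50],[0,0,0,-7.95,50],[0,0,0,-7.95,50],[0,0,0,-7.95,50],[0,0,0,-7.95,50],[15,8,0,0,50],[30,15,0,0,50],[30,15,0,0,50],[30,15,0,0,50]]}}

```text
time: 1.3
tcp_pos: [0.2505, -0.5293, 0.231]
eef_rot: [-2.419, -2.004, -0.001]
force: [-0.6, -0.1, -0.6]
grip_width: 0.0427
finger_force: 0.0
```

Emit:
{"name": "move_arm", "arguments": {"rows": [[35,17,0,0,50],[35,17,0,0,50],[35,17,0,0,50],[35,17,0,0,50],[35,17,0,0,50],[35,17,0,0,50],[35,17,0,0,50],[35,17,0,0,50],[35,18,0,0,50],[35,18,0,0,50],[20,10,0,0,50],[0,0,0,0,50]]}}

```text
time: 2.5
tcp_pos: [0.4974, -0.1954, 0.2312]
eef_rot: [-2.41, -2.013, -0.003]
force: [-0.1, 0.7, -0.0]
grip_width: 0.0428
finger_force: 0.0
```

```bash
cat >> h.py <<'E'
O=np.array([556.5,-33.5]); th=np.deg2rad(79.5); bx=np.array([np.cos(th),np.sin(th)]); by=np.array([-bx[1],bx[0]])
def B(p): q=np.array(p[:2])-O; return np.round([q@bx,q@by],1)
def st():
    from scipy.spatial.transform import Rotation as R
    s=manip.observe(); M=R.from_rotvec(s["eef_rot"]).as_matrix()
    print("t",round(s["time"],2),"board",B(s["tcp_pos"]*1000),"z",round(s["tcp_pos"][2]*1000,1),"toolx",round(np.degrees(np.arctan2(M[1,0],M[0,0])),2),"tilt",np.round(M[:,2],3),"F",np.round(s["force"],1),"Fb",np.round([s["force"][:2]@bx,s["force"][:2]@by],1),"w",round(s["grip_width"]*1000,1))
E
python3 -c "
from h import *
st()"
```

```text
t 2.5 board [-169.9   28.7] z 231.2 toolx 79.74 tilt [ 0.001  0.002 -1.   ] F [-0.1  0.7 -0. ] Fb [0.7 0.2] w 42.8
```

Emit:
{"name": "move_arm", "arguments": {"rows": [[0,9,15,0,50],[0,0,35,0,50],[0,0,35,0,50],[0,0,35,0,50],[0,0,35,0,50],[0,0,30,0,50],[0,0,20,0,50],[0,0,15,0,50],[0,0,5,0,50],[0,0,0,0,50],[0,0,0,0,50]]}}

```text
time: 3.6
tcp_pos: [0.5051, -0.2033, 0.0073]
eef_rot: [2.415, 2.006, 0.001]
force: [0.1, -0.8, 0.8]
grip_width: 0.0428
finger_force: 0.0
```

```bash
python3 - <<'E'
from h import *
st()
im,d,P=cap("scene"); np.savez("s1.npz",im=im,d=d,**P)
a=im[120:270,190:350,::-1]; a=cv2.resize(a,None,fx=2.5,fy=2.5,interpolation=cv2.INTER_CUBIC)
im,d,P=cap("wrist"); b=im[:,:,::-1]; b=cv2.resize(b,(400,300))
c=np.zeros((375,800,3),np.uint8); c[:,:400]=a; c[:300,400:]=b
cv2.imwrite("pics/c1.png",c)
E
```

```text
t 3.6 board [-176.3   19.6] z 7.3 toolx 79.43 tilt [ 0.002 -0.001 -1.   ] F [ 0.1 -0.8  0.8] Fb [-0.8 -0.2] w 42.8
```

View pics/c1.png

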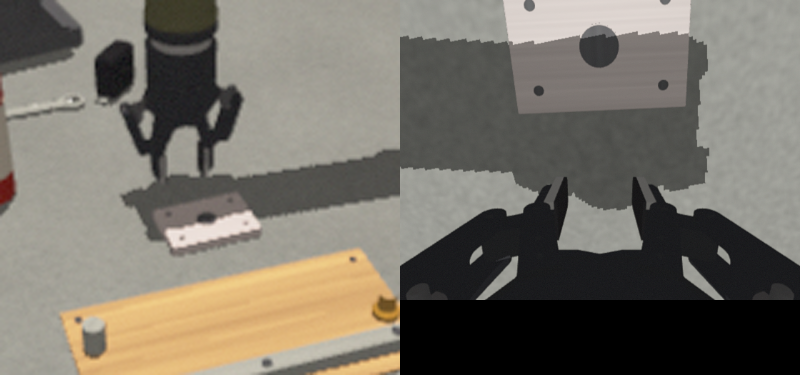

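The tips hang behind the plate, roughly centred on its tail edge, with the plate's tail at about (602,108) in the wrist half. I'll probe the bench gently to find the tip height.

Emit:
{"name": "move_arm", "arguments": {"rows": [[0,0,2,0,50],[0,0,2,0,50],[0,0,1,0,50],[0,0,0,0,50],[0,0,0,0,50]]}}

```text
time: 4.2
tcp_pos: [0.5043, -0.2029, 0.0013]
eef_rot: [-2.416, -2.008, 0.0]
force: [-0.0, -0.9, -0.1]
grip_width: 0.0428
finger_force: 0.0
```

Emit:
{"name": "move_arm", "arguments": {"rows": [[0,0,1,0,50],[0,0,1,0,50],[0,0,1,0,50],[0,0,0,0,50],[0,0,0,0,50]]}}

```text
time: 4.7
tcp_pos: [0.5044, -0.203, -0.0017]
eef_rot: [2.416, 2.008, -0.0]
force: [-0.4, 0.0, 0.6]
grip_width: 0.0427
finger_force: 0.1
```

Emit:
{"name": "move_arm", "arguments": {"rows": [[0,0,1,0,50],[0,0,1,0,50],[0,0,0,0,50],[0,0,0,0,50]]}}

```text
time: 5.1
tcp_pos: [0.5045, -0.2029, -0.0018]
eef_rot: [2.416, 2.008, -0.002]
force: [-5.8, 2.4, 14.4]
grip_width: 0.0429
finger_force: 7.9
```

Bench contact comes at TCP z≈-1.7, with about 7 N/mm of compliance. I'll raise the tips to half the plate's thickness and slide the plate towards the board.

Emit:
{"name": "move_arm", "arguments": {"rows": [[0,0,-4,0,50],[0,0,-4,0,50],[10,0,0,0,50],[15,0,0,0,50],[6,0,0,0,50],[5,0,0,0,50],[4,0,0,0,50],[4,0,0,0,50],[4,0,0,0,50],[0,0,0,0,50],[0,0,0,0,50]]}}

```text
time: 6.2
tcp_pos: [0.5133, -0.1557, 0.0043]
eef_rot: [2.416, 2.008, 0.0]
force: [0.2, -0.7, 0.6]
grip_width: 0.0428
finger_force: 0.0
```

```bash
python3 - <<'E'
from m import *
st()
im,d,P=cap("top"); print(np.array([B(p) for p in rect(plate(im,P,.012,(290,195,340,260)))[0]]).tolist())
E
```

```text
t 6.2 board [-128.    20.2] z 4.3 toolx 79.45 tilt [ 0.  0. -1.] F [ 0.2 -0.7  0.6] Fb [-0.6 -0.3] w 42.8Traceback (most recent call last):
  File "<stdin>", line 3, in <module>
  File "m.py", line 16, in plate
    cs=max(cv2.findContours(m,0,1)[0],key=cv2.contourArea)[:,0]
       ~~~^^^^^^^^^^^^^^^^^^^^^^^^^^^^^^^^^^^^^^^^^^^^^^^^
ValueError: max() iterable argument is empty
```

Emit:
{"name": "move_arm", "arguments": {"rows": [[4,0,0,0,50],[5,0,0,0,50],[5,0,0,0,50],[5,0,0,0,50],[5,0,0,0,50],[5,0,0,0,50],[4,0,0,0,50],[3,0,0,0,50],[2,0,0,0,50],[0,0,0,0,50]]}}

```text
time: 7.25
tcp_pos: [0.5202, -0.1178, 0.0043]
eef_rot: [-2.416, -2.008, -0.001]
force: [0.2, -0.7, 0.6]
grip_width: 0.0426
finger_force: 0.0
```

```bash
python3 - <<'E'
from h import *
st()
im,d,P=cap("scene")
a=im[150:270,200:360,::-1]; a=cv2.resize(a,None,fx=2.5,fy=2.5,interpolation=cv2.INTER_CUBIC)
im,d,P=cap("wrist"); b=im[:,:,::-1]; b=cv2.resize(b,(400,300))
c=np.zeros((300,800,3),np.uint8); c[:,:400]=a; c[:300,400:]=b
cv2.imwrite("pics/c2.png",c)
E
```

```text
t 7.25 board [-89.5  20.3] z 4.3 toolx 79.48 tilt [ 0.  0. -1.] F [ 0.2 -0.7  0.6] Fb [-0.7 -0.4] w 42.6
```

View pics/c2.png

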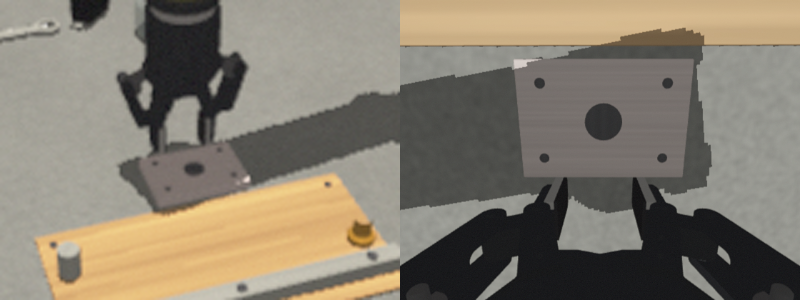

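The plate is square to the board and about 8 mm short of it: its lead edge is at row ~60 and the board edge at row 45 in the wrist half. I'll push on slowly until there is contact.

Emit:
{"name": "move_arm", "arguments": {"rows": [[2,0,0,0,50],[2,0,0,0,50],[2,0,0,0,50],[1,0,0,0,50],[1,0,0,0,50],[0,0,0,0,50],[0,0,0,0,50]]}}

```text
time: 8.05
tcp_pos: [0.5216, -0.1103, 0.0043]
eef_rot: [-2.416, -2.008, -0.0]
force: [-0.8, -0.7, 0.4]
grip_width: 0.0423
finger_force: 0.2
```

Emit:
{"name": "move_arm", "arguments": {"rows": [[0.5,0,0,0,50],[0.5,0,0,0,50],[0,0,0,0,50],[0,0,0,0,50]]}}

```text
time: 8.45
tcp_pos: [0.5218, -0.1097, 0.0043]
eef_rot: [2.416, 2.008, -0.0]
force: [-0.7, -0.9, -0.3]
grip_width: 0.0429
finger_force: 0.7
```

Emit:
{"name": "move_arm", "arguments": {"rows": [[0.5,0,0,0,50],[0.5,0,0,0,50],[0.5,0,0,0,50],[0,0,0,0,50],[0,0,0,0,50]]}}

```text
time: 8.95
tcp_pos: [0.5219, -0.1095, 0.0043]
eef_rot: [2.416, 2.006, -0.002]
force: [-0.2, -5.1, -1.2]
grip_width: 0.0427
finger_force: 2.6
```

Emit:
{"name": "move_arm", "arguments": {"rows": [[0.5,0,0,0,50],[0.5,0,0,0,50],[0.4,0,0,0,50],[0,0,0,0,50],[0,0,0,0,50]]}}

```text
time: 9.45
tcp_pos: [0.5219, -0.1095, 0.0043]
eef_rot: [2.416, 2.005, -0.004]
force: [-1.1, -7.7, 0.4]
grip_width: 0.0428
finger_force: 3.8
```

Emit:
{"name": "move_arm", "arguments": {"rows": [[0.1,0,-1.5,0,50],[0.1,0,-2.9,0,50],[0.2,0,-2.9,0,50],[0.3,0,-2.9,0,50],[0,0,0,0,50],[0,0,0,0,50]]}}

```text
time: 10.05
tcp_pos: [0.5221, -0.1078, 0.0147]
eef_rot: [2.416, 2.006, -0.003]
force: [-1.3, -5.7, 0.7]
grip_width: 0.0429
finger_force: 2.9
```

```bash
python3 - <<'E'
from h import *
st()
im,d,P=cap("scene")
a=im[150:270,200:360,::-1]; a=cv2.resize(a,None,fx=2.5,fy=2.5,interpolation=cv2.INTER_CUBIC)
im,d,P=cap("wrist"); b=im[:,:,::-1]; b=cv2.resize(b,(400,300))
c=np.zeros((300,800,3),np.uint8); c[:,:400]=a; c[:300,400:]=b
cv2.imwrite("pics/c3.png",c)
E
```

```text
t 10.05 board [-79.3  20.2] z 14.7 toolx 79.41 tilt [-0.    -0.002 -1.   ] F [-1.3 -5.7  0.7] Fb [-5.8  0.2] w 42.9
```

View pics/c3.png

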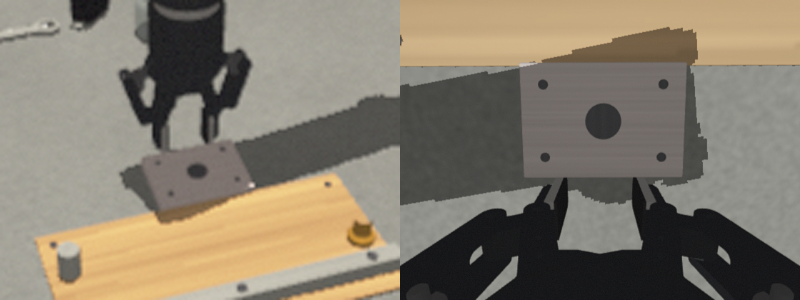

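The plate is tipping: its outline in the wrist view has lost its taper, the lead sits on the board edge at row ~63, and the fingers still hold the tail. I'll continue the arc.

Emit:
{"name": "move_arm", "arguments": {"rows": [[1.1,0,-3.4,0,50],[1.0,0,-3.5,0,50],[1.1,0,-3.4,0,50],[1.2,0,-3.4,0,50],[1.4,0,-3.3,0,50],[0,0,0,0,50]]}}

```text
time: 10.75
tcp_pos: [0.5234, -0.1014, 0.0321]
eef_rot: [2.416, 2.007, -0.002]
force: [-2.1, -4.9, 1.8]
grip_width: 0.0424
finger_force: 2.9
```

```bash
python3 -c "
from h import *
st()"
```

```text
t 10.75 board [-72.7  20.2] z 32.1 toolx 79.44 tilt [-0.    -0.002 -1.   ] F [-2.1 -4.9  1.8] Fb [-5.2  1.2] w 42.4
```

Emit:
{"name": "move_arm", "arguments": {"rows": [[2.3,0,-2.8,0,50],[1.8,0,-3.0,0,50],[2.0,0,-2.9,0,50],[2.2,0,-2.8,0,50],[2.3,0,-2.7,0,50],[2.4,0,-2.6,0,50],[0,0,0,0,50]]}}

```text
time: 11.45
tcp_pos: [0.5258, -0.0888, 0.0492]
eef_rot: [2.415, 2.007, -0.003]
force: [-1.7, -5.6, 4.1]
grip_width: 0.0429
finger_force: 4.0
```

```bash
python3 - <<'E'
from h import *
st()
im,d,P=cap("scene")
a=im[150:270,200:360,::-1]; a=cv2.resize(a,None,fx=2.5,fy=2.5,interpolation=cv2.INTER_CUBIC)
im,d,P=cap("wrist"); b=im[:,:,::-1]; b=cv2.resize(b,(400,300))
c=np.zeros((300,800,3),np.uint8); c[:,:400]=a; c[:300,400:]=b
cv2.imwrite("pics/c4.png",c)
E
```

```text
t 11.45 board [-59.9  20.1] z 49.2 toolx 79.45 tilt [-0.    -0.002 -1.   ] F [-1.7 -5.6  4.1] Fb [-5.8  0.6] w 42.9
```

View pics/c4.png

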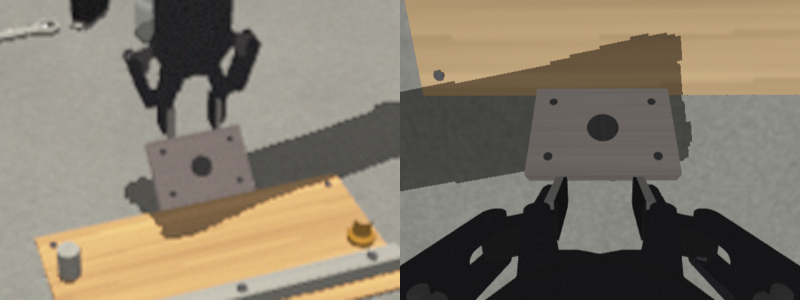

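It's tilted about 44° with steady contact, and about 7 N along the plate. I'll carry on.

Emit:
{"name": "move_arm", "arguments": {"rows": [[2.7,0,-2.3,0,50],[2.7,0,-2.3,0,50],[2.8,0,-2.2,0,50],[2.9,0,-2.0,0,50],[3.0,0,-1.9,0,50],[3.1,0,-1.7,0,50],[3.2,0,-1.6,0,50],[0,0,0,0,50]]}}

```text
time: 12.35
tcp_pos: [0.5297, -0.0685, 0.0641]
eef_rot: [2.415, 2.007, -0.003]
force: [-4.8, -5.6, 12.6]
grip_width: 0.0428
finger_force: 6.9
```

```bash
python3 -c "
from h import *
st()"
```

```text
t 12.35 board [-39.3  19.9] z 64.1 toolx 79.45 tilt [-0.    -0.003 -1.   ] F [-4.8 -5.6 12.6] Fb [-6.4  3.7] w 42.8
```

Emit:
{"name": "move_arm", "arguments": {"rows": [[3.0,0,-1.9,0,50],[3.2,0,-1.6,0,50],[3.4,0,-1.1,0,50],[3.4,0,-0.9,0,50],[3.5,0,-0.7,0,50],[3.5,0,-0.5,0,50],[0,0,0,0,50]]}}

```text
time: 13.05
tcp_pos: [0.5338, -0.0461, 0.0712]
eef_rot: [2.415, 2.009, 0.001]
force: [-5.3, -0.5, 14.1]
grip_width: 0.043
finger_force: 7.3
```

```bash
python3 - <<'E'
from h import *
st()
im,d,P=cap("scene")
a=im[150:270,200:360,::-1]; a=cv2.resize(a,None,fx=2.5,fy=2.5,interpolation=cv2.INTER_CUBIC)
im,d,P=cap("wrist"); b=im[:,:,::-1]; b=cv2.resize(b,(400,300))
c=np.zeros((300,800,3),np.uint8); c[:,:400]=a; c[:300,400:]=b
cv2.imwrite("pics/c5.png",c)
E
```

```text
t 13.05 board [-16.5  20. ] z 71.2 toolx 79.53 tilt [ 0.001  0.    -1.   ] F [-5.3 -0.5 14.1] Fb [-1.5  5.1] w 43.0
```

View pics/c5.png

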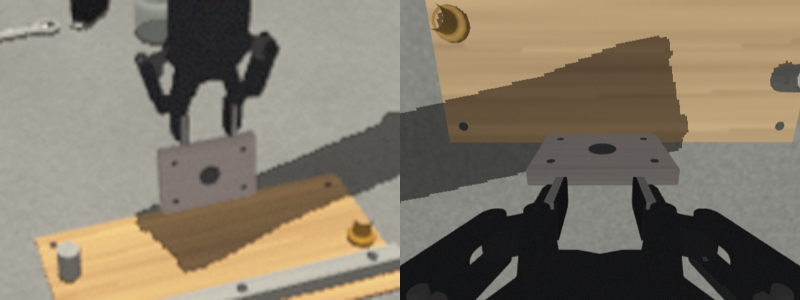

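The plate is nearly upright at about 83°, its lower edge sits on the board front, and the fingers are on its top edge. I'll go on past upright with a lighter push.

Emit:
{"name": "move_arm", "arguments": {"rows": [[3.4,0,-0.9,0,50],[3.4,0,-0.3,0,50],[3.5,0,0.1,0,50],[3.4,0,0.3,0,50],[0,0,0,0,50]]}}

```text
time: 13.65
tcp_pos: [0.5365, -0.0318, 0.0724]
eef_rot: [-2.414, -2.01, -0.002]
force: [-6.1, 0.9, 17.3]
grip_width: 0.0428
finger_force: 8.7
```

```bash
python3 -c "
from h import *
st()"
```

```text
t 13.65 board [-2. 20.] z 72.4 toolx 79.55 tilt [ 0.001  0.001 -1.   ] F [-6.1  0.9 17.3] Fb [-0.2  6.1] w 42.8
```

Emit:
{"name": "move_arm", "arguments": {"rows": [[2.5,0,-0.8,0,50],[3,0,-0.6,0,50],[3,0,-0.3,0,50],[3,0,0.2,0,50],[0,0,0,0,50]]}}

```text
time: 14.15
tcp_pos: [0.5386, -0.02, 0.0725]
eef_rot: [-2.413, -2.01, -0.004]
force: [-2.2, 0.9, 6.5]
grip_width: 0.0423
finger_force: 3.6
```

```bash
python3 - <<'E'
from h import *
st()
im,d,P=cap("scene")
a=im[150:270,200:360,::-1]; a=cv2.resize(a,None,fx=2.5,fy=2.5,interpolation=cv2.INTER_CUBIC)
im,d,P=cap("wrist"); b=im[:,:,::-1]; b=cv2.resize(b,(400,300))
c=np.zeros((300,800,3),np.uint8); c[:,:400]=a; c[:300,400:]=b
cv2.imwrite("pics/c6.png",c)
E
```

```text
t 14.15 board [10.  20.1] z 72.5 toolx 79.57 tilt [ 0.001  0.003 -1.   ] F [-2.2  0.9  6.5] Fb [0.4 2.4] w 42.3
```

View pics/c6.png

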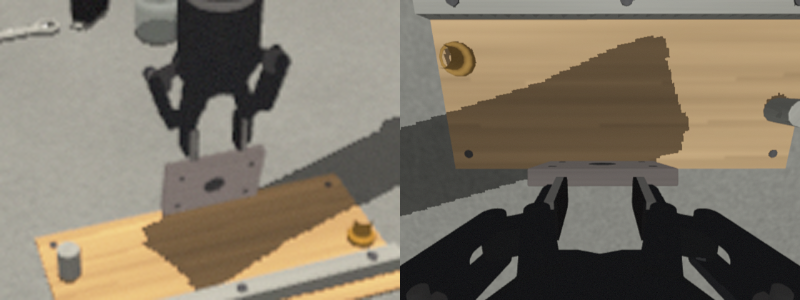

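```bash
cat > pl.py <<'E'
from h import *
def ang(y0=-20,y1=60):
    im,d,P=cap("scene"); X=pts(P,d)*1000; q=X[...,:2]-O
    b=np.stack([q@bx,q@by,X[...,2]],-1); hsv=cv2.cvtColor(im,cv2.COLOR_RGB2HSV)
    m=(d>0)&(b[...,0]>-90)&(b[...,0]<110)&(b[...,1]>-35)&(b[...,1]<75)&(b[...,2]>7)&(b[...,2]<90)&(hsv[...,2]>75)&(hsv[...,1]<90)
    p=b[m]; print(len(p)); 
    for z in range(8,92,6):
        s=p[(p[:,2]>=z)&(p[:,2]<z+6)]
        if len(s)>5: print(z+3,len(s),"x",np.round(np.percentile(s[:,0],[5,50,95]),1),"y",np.round(np.percentile(s[:,1],[2,98]),1))
E
python3 -c "
from pl import *
ang()"
```

```text
781
11 54 x [ 7.6  9.7 11.3] y [-32.4  65.1]
17 52 x [ 9.5 11.2 12.7] y [-30.3  64.8]
23 60 x [10.7 12.7 14.2] y [-32.1  63.8]
29 51 x [12.5 13.9 15.4] y [-31.3  63.5]
35 53 x [11.8 15.4 17.7] y [-32.6  64.4]
41 46 x [15.  17.  18.9] y [-31.7  64.7]
47 55 x [16.4 18.5 20.2] y [-31.6  65.1]
53 62 x [18.6 20.1 21.8] y [-30.4  64.1]
59 63 x [19.7 21.3 23. ] y [-31.5  65.7]
65 57 x [20.9 23.  24.5] y [-31.8  65.7]
71 160 x [14.  21.4 25.8] y [-30.7  65.8]
77 33 x [13.1 17.3 22.2] y [-27.4  60.9]
83 16 x [16.2 19.7 23.1] y [-13.6  53. ]
89 8 x [11.7 20.3 23.4] y [-13.8  53. ]
```

It leans 14° past upright, so I'll release it forward and up and let it fall.

Emit:
{"name": "move_arm", "arguments": {"rows": [[3,0,-1,0,50],[3,0,-1,0,50],[2,0,-3,0,50],[0,0,-5,0,50],[0,0,-10,0,50],[-10,0,-20,0,50],[-20,0,-20,0,50],[-20,0,-10,0,50],[-20,0,0,0,50],[-20,0,0,0,50],[0,0,0,0,50]]}}

```text
time: 15.4
tcp_pos: [0.5224, -0.1074, 0.142]
eef_rot: [2.42, 2.0, -0.002]
force: [-0.6, -0.8, -0.1]
grip_width: 0.0424
finger_force: 0.0
```

```bash
python3 - <<'E'
from pl import *
st(); ang()
im,d,P=cap("scene")
a=im[150:300,200:360,::-1]; a=cv2.resize(a,None,fx=2.5,fy=2.5,interpolation=cv2.INTER_CUBIC)
im,d,P=cap("wrist"); b=im[:,:,::-1]; b=cv2.resize(b,(400,300))
c=np.zeros((375,800,3),np.uint8); c[:,:400]=a; c[:300,400:]=b
cv2.imwrite("pics/c7.png",c)
E
```

```text
t 15.4 board [-78.9  20. ] z 142.0 toolx 79.15 tilt [ 0.    -0.002 -1.   ] F [-0.6 -0.8 -0.1] Fb [-0.9  0.4] w 42.4
896
11 145 x [20.6 76.2 81. ] y [-32.4  64.5]
17 738 x [14.6 47.  78.3] y [-30.3  65.6]
```

View pics/c7.png

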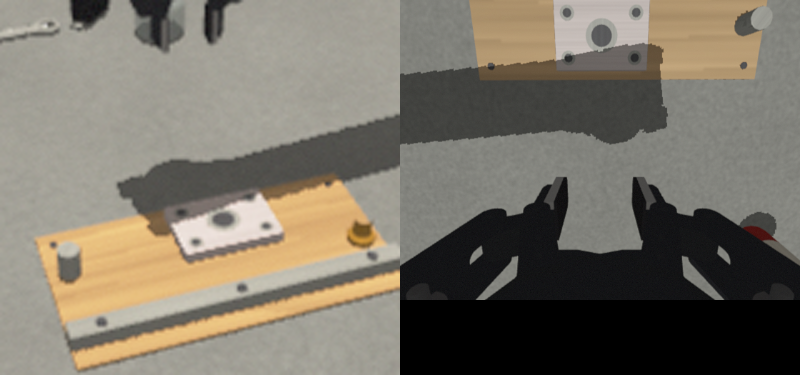

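It flipped cleanly: the countersunk face is up on the board, from x≈10 to 80 mm, and square to it. Now I'll lower the tips behind it and slide it to the fence, which needs about 50 mm.

Emit:
{"name": "move_arm", "arguments": {"rows": [[10,3,10,0,50],[10,0,20,0,50],[10,0,25,0,50],[10,0,25,0,50],[0,0,25,0,50],[0,0,15,0,50],[0,0,10,0,50],[0,0,5,0,50],[0,0,0,0,50],[0,0,0,0,50]]}}

```text
time: 16.55
tcp_pos: [0.5339, -0.065, 0.0071]
eef_rot: [2.415, 2.007, 0.001]
force: [0.9, 0.1, -0.9]
grip_width: 0.0429
finger_force: 0.0
```

```bash
python3 -c "
from h import *
st()"
```

```text
t 16.55 board [-35.1  16.5] z 7.1 toolx 79.44 tilt [ 0.001 -0.    -1.   ] F [ 0.9  0.1 -0.9] Fb [ 0.2 -0.8] w 42.9
```

Emit:
{"name": "move_arm", "arguments": {"rows": [[8,0,0,0,50],[8,0,0,0,50],[6,0,0,0,50],[5,0,0,0,50],[5,0,0,0,50],[5,0,0,0,50],[5,0,0,0,50],[5,0,0,0,50],[5,0,0,0,50],[5,0,0,0,50],[5,0,0,0,50],[5,0,0,0,50]]}}

```text
time: 17.75
tcp_pos: [0.5455, 0.0013, 0.0063]
eef_rot: [2.416, 2.008, -0.0]
force: [-0.2, -2.7, 1.4]
grip_width: 0.0429
finger_force: 1.3
```

Emit:
{"name": "move_arm", "arguments": {"rows": [[4,0,0,0,50],[3,0,0,0,50],[2,0,0,0,50],[2,0,0,0,50],[1,0,0,0,50],[1,0,0,0,50],[0,0,0,0,50],[0,0,0,0,50]]}}

```text
time: 18.55
tcp_pos: [0.5477, 0.0139, 0.0062]
eef_rot: [-2.416, -2.008, -0.0]
force: [0.3, -1.6, 0.6]
grip_width: 0.0425
finger_force: 1.0
```

```bash
python3 -c "
from pl import *
st()"
```

```text
t 18.55 board [45.  17.3] z 6.2 toolx 79.46 tilt [-0.  0. -1.] F [ 0.3 -1.6  0.6] Fb [-1.5 -0.5] w 42.5
```

Around 4 mm left; I'll creep until there is a firm contact force.

Emit:
{"name": "move_arm", "arguments": {"rows": [[1,0,0,0,50],[1,0,0,0,50],[1,0,0,0,50],[1,0,0,0,50],[0.5,0,0,0,50],[0.5,0,0,0,50],[0,0,0,0,50],[0,0,0,0,50]]}}

```text
time: 19.35
tcp_pos: [0.5484, 0.0176, 0.0062]
eef_rot: [2.416, 2.007, -0.002]
force: [-1.7, -5.8, 2.9]
grip_width: 0.0427
finger_force: 2.5
```

Emit:
{"name": "move_arm", "arguments": {"rows": [[0.5,0,0,0,50],[0.5,0,0,0,50],[0.5,0,0,0,50],[0,0,0,0,50],[0,0,0,0,50]]}}

```text
time: 19.85
tcp_pos: [0.5485, 0.0177, 0.0062]
eef_rot: [2.416, 2.006, -0.005]
force: [-2.3, -7.6, 4.1]
grip_width: 0.0427
finger_force: 3.8
```

The force rises and the TCP has stopped at 48.9 mm (49 expected), so the plate is on the fence. One firmer push to seat it, then retreat and check.

Emit:
{"name": "move_arm", "arguments": {"rows": [[0.5,0,0,0,50],[0.5,0,0,0,50],[0.5,0,0,0,50],[0.5,0,0,0,50],[0,0,0,0,50],[0,0,0,0,50]]}}

```text
time: 20.45
tcp_pos: [0.5486, 0.0177, 0.0062]
eef_rot: [2.416, 2.004, -0.008]
force: [-3.0, -11.2, 4.8]
grip_width: 0.0429
finger_force: 5.5
```

Emit:
{"name": "move_arm", "arguments": {"rows": [[-2,0,0,0,50],[-3,0,0,0,50],[-10,0,0,0,50],[-20,0,0,0,50],[-20,0,-15,0,50],[-20,0,-30,0,50],[-20,0,-30,0,50],[-30,0,-40,0,50],[-40,0,-30,0,50],[-40,0,0,0,50],[0,0,0,0,50],[0,0,0,0,50]]}}

```text
time: 21.65
tcp_pos: [0.5114, -0.1799, 0.1509]
eef_rot: [-2.418, -2.005, -0.001]
force: [-0.3, 0.2, -0.8]
grip_width: 0.0425
finger_force: 0.0
```

```bash
python3 - <<'E'
from m import *
st()
im,d,P=cap("top"); a=im[140:290,200:360,::-1]; a=cv2.resize(a,None,fx=2.5,fy=2.5,interpolation=cv2.INTER_CUBIC)
im,d,P=cap("scene"); s=im[200:300,200:370,::-1]
c=np.zeros((375,800,3),np.uint8); c[:,:400]=a; s=cv2.resize(s,(400,235),interpolation=cv2.INTER_CUBIC); c[:235,400:]=s
cv2.imwrite("pics/c8.png",c)
from pl import *
X=pts(P,d)*1000;q=X[...,:2]-O;b=np.stack([q@bx,q@by,X[...,2]],-1)
m=(d>0)&(abs(b[...,2]-16)<3)&(b[...,0]>40)&(b[...,0]<128)&(abs(b[...,1]-17)<70);p=b[m]
r=cv2.minAreaRect(p[:,:2].astype(np.float32)); print(np.round(cv2.boxPoints(r),1).tolist())
E
```

```text
t 21.65 board [-152.2   17.7] z 150.9 toolx 79.33 tilt [ 0.     0.001 -1.   ] F [-0.3  0.2 -0.8] Fb [0.2 0.4] w 42.5
[[58.79999923706055, 67.80000305175781], [58.900001525878906, -32.79999923706055], [127.9000015258789, -32.79999923706055], [127.80000305175781, 67.80000305175781]]
```

View pics/c8.png

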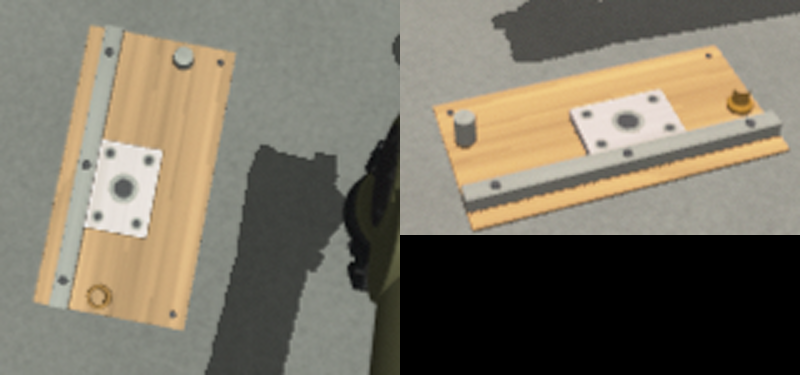

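The plate lies flush and square on the fence with its countersunk face up, at about (123,188) in the top crop. The roller and bush are still in their places, so I'm handing in.

```bash
python3 -c "
from rig import manip
print(manip.finish_job())"
```

```text
the job is handed in; nothing more can be done
None
```

The plate was pushed to the board without grasping, tipped over its front edge and slid on; it lies flush against the fence, countersunk face up, and the job was handed in at about 22 s of the 54 s allowed.

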